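# Swing the dice case round the post, load the dice and close it

## Robot

A 6-joint arm with a two-finger parallel gripper is mounted at the origin on the work surface. World frame = base frame: x ahead of the robot, y to its left, z up, the work surface at z = 0. Lengths are in m, angles in rad, forces in N, time in s.
With the tool pointing down it reaches from about 0.325 to 1 m from the base axis. Payload 5.1 kg.
Tool frame: the origin (TCP) lies at the very end of the fingers, on their centre line; the grasp point (between the pads) lies 19 mm behind it; z points along the fingers, y is the line along which they close (so a half turn about z gives the same grasp; the last joint's range is limited). The gripper opens to 85 mm and grips with 20 to 120 N. Pads are 22 mm wide; open, the fingers measure 114 mm over their backs; the gripper's body (76 mm by 85 mm) begins 54 mm behind the grasp point. The pads swing forward as they close: fully open they stand 13 mm farther back than shut.
Start: joints at [-1.353, 0.124, 1.65, -0, 1.367, -0.083], TCP at [0.193, -0.621, 0.231] pointing down, gripper open.
Joint ranges: [-2.61, 2.61], [-1.02, 2.33], [0.03, 2.71], [-1.35, 4.49], [0.32, 2.68], [-2.91, 2.91]. Speed limits (rad/s): [2.57, 2.57, 3.14, 3.14, 3.14, 3.14].

## Interface

Orientations are given as a rotation vector (axis times angle).
In Python, from rig import * gives the robot as it stands.
- The arm moves only by the shell command python3 -m inch 'ROWS'. ROWS is JSON, a list of rows, each a list of 3 entries, a list of its own where there are three numbers: the opening in per cent of the stroke, from 0 (shut) to 100 (fully open), then the shift along the tool's x, y, z in m, then the turn about the tool's z in rad. In form: [[fingers, [dx, dy, dz], twist], ...]. A call has 1 to 8 rows; each row is the pose to reach, as a shift and turn from the pose commanded when the call began, along the tool's axes at that moment; what a row does not reach only later rows make up. A row lasts 1/10 s, in which the tool goes at most 50 mm and 8.59 degrees, less where a joint would pass 70% of its speed; a pose out of reach is approached as far as the arm can. A call with a gripper value outside its range is refused whole. The fingers move at their own pace and stop on an object; the grip force is fixed at half the most. Time passes only in rows, so rows that repeat a pose let the fingers close. It gives the time, the measured TCP pose, the force, the opening and the grip force at its end, in the units of the state.
- get_obs(): the state, without advancing time (a new reading comes with each control period).
- camera(name): name is "side" or "top"; returns (picture, depth): 400x640x3 uint8, red, green, blue; 400x640 float32, m along the optical axis (not along the pixel's ray), 0 where there is no reading.
- camera_model(name): a dict with "fov_y" (degrees; the focal length in pixels is half the picture's height over the tangent of half this angle, whatever the lens; pixels are square), "cx", "cy" (the principal point, pixels), "R" (3x3) and "t" (3): a world point X has camera coordinates R X + t. Camera axes: x right, y down, z forward; pixel columns grow to the right and rows downward; lengths in m; the calibration is good to about 2 mm. A picture is of the moment at which its call begins. camera_model takes no time and is no camera call.
- sign_off(): hands the job in; it is judged then, once.
The state is a dict: "t": time; "q": joint angles; "joint_vel": joint speeds; "joint_efforts": joint torques, N m; "tcp_pos": TCP position; "ee_rot": TCP orientation; "force": force on the tool from outside, world axes, zero at the start; "wrist_torque": the same for the moment, N m; "opening": finger opening in m; "finger_force": force on a finger pad.
Only numpy, scipy, OpenCV 4.12 (cv2) and the standard library are available. Lean on these libraries where they do the work, as an engineer would, in place of code of your own. Each camera call takes 0.05 s, during which the arm holds its last target. There are 200 camera calls.

## Task

Without lifting the open square dice case, push it against the fixed brass post so that it swings a quarter turn round it, and bring it to stand wholly and squarely on the blue display mat with its teal window facing the aisle. Then put every die from the steel turntable into the case and close it with its lid, fully seated. Do not disturb the dice cup, the hourglass or the tracker wheel.

Things in the scene. Friction and masses are not known exactly. Their poses are not given: they have to be found in the camera images.
- bay: Square blue felt display mat, 180 x 180 mm, inlaid flush in the pine top, fixed. Origin at its centre on the surface; its +x points to the shop aisle (away from the robot, give or take 9 degrees) and is marked by a white strip along the aisle edge. The case must end centred on it.
- post: Fixed upright round brass post, 20 mm diameter, 60 mm tall, standing on the edge of the mat 60 mm nearer the robot than the mat's centre (mat -x) and 90 mm to the left of it (mat +y). Origin at its foot.
- case: Loose open-topped square dice case of dark wood, 140 x 140 mm outside, 42 mm high, walls and floor 4 mm thick, 0.45 kg; its walls can be pushed from outside or inside (about 2 to 6 N slides it). Origin: centre of its underside; +x points out of the wall with the teal window and teal rim. A quarter turn anticlockwise round the post leaves it near the mat's centre.
- case_window (a point): Centre of the case's teal window, 70 mm out from the case's centre, 21 mm up. At the start the case stands between robot and post with this window to the robot's right; the case's side towards the aisle is then 10 to 40 mm short of the post, which faces the left half of that side.
- lid: Loose square wooden lid, plug down on the table: slab 140 x 140 x 6 mm over a centred plug 120 x 120 x 6 mm (6 mm play all round in the case), square brass knob 24 x 24 x 24 mm on top, its sides parallel to the lid's; 36 mm high, 0.16 kg. Origin: centre of the plug's underside, z up; seated it is 36 mm above the case's origin.
- lid_knob (a point): Centre of the lid's knob, 24 mm above the lid's origin.
- turntable: Steel turntable disc, 270 mm diameter, top 20 mm above the table, fixed and at rest. Origin at its centre on the table.
- die_teal: Teal acrylic six-sided die, a 26 mm cube with pips, 22 g. Origin at its centre. Three to five of the dice are present, lying loose on the turntable; an absent one reads None.
- die_red: Red acrylic six-sided die, a 26 mm cube with pips, 22 g. Origin at its centre. Three to five of the dice are present, lying loose on the turntable; an absent one reads None.
- die_amber: Amber acrylic six-sided die, a 26 mm cube with pips, 22 g. Origin at its centre. Three to five of the dice are present, lying loose on the turntable; an absent one reads None.
- die_violet: Violet acrylic six-sided die, a 26 mm cube with pips, 22 g. Origin at its centre. Three to five of the dice are present, lying loose on the turntable; an absent one reads None.
- die_ivory: Ivory-white acrylic six-sided die, a 26 mm cube with pips, 22 g. Origin at its centre. Three to five of the dice are present, lying loose on the turntable; an absent one reads None.
- dice_cup: Bone-white ceramic dice cup, 76 mm across, 85 mm tall. Origin at the centre of its underside. Bystander: leave it where it is.
- hourglass: Bronze-framed hourglass, 72 mm across, 95 mm tall. Origin at the centre of its underside. Bystander: leave it where it is.
- tracker: Matte grey initiative tracker wheel lying flat, 90 mm across, 18 mm tall. Origin at the centre of its underside. Bystander: leave it where it is.
There are look-alikes about, which are no part of the job. Of the things shaped like the case, the wood one is meant.

How it is judged:
On the way, in this order (a step that is already met when the one before it is completed fails the run):
1. the case, pushed against the post, is part-way through its quarter turn (contact force between case and post above 0.2 N and angle between the x axis of case and the x axis of bay, either way round between 0.4 and 1.2 rad).
2. the case stands square on the mat, its window to the aisle (x of case in the frame of bay between -0.03 and 0.03 m and y of case in the frame of bay between -0.03 and 0.03 m and angle between the x axis of case and the x axis of bay, either way round below 0.2 rad and x of case_window in the frame of bay above 0.02 m and angle between case's own z axis and vertical below 0.05 rad), for 0.2 s.
3. every die is in the case (x of die_teal in the frame of case between -0.066 and 0.066 m and y of die_teal in the frame of case between -0.066 and 0.066 m and z of die_teal in the frame of case between 0 and 0.036 m and x of die_red in the frame of case between -0.066 and 0.066 m and y of die_red in the frame of case between -0.066 and 0.066 m and z of die_red in the frame of case between 0 and 0.036 m and x of die_amber in the frame of case between -0.066 and 0.066 m and y of die_amber in the frame of case between -0.066 and 0.066 m and z of die_amber in the frame of case between 0 and 0.036 m and x of die_violet in the frame of case between -0.066 and 0.066 m and y of die_violet in the frame of case between -0.066 and 0.066 m and z of die_violet in the frame of case between 0 and 0.036 m and x of die_ivory in the frame of case between -0.066 and 0.066 m and y of die_ivory in the frame of case between -0.066 and 0.066 m and z of die_ivory in the frame of case between 0 and 0.036 m), for 0.2 s.
At the end, for the whole second after the job is handed in: Case within 30 mm of the mat centre along each mat axis, window towards the aisle within 11 degrees; every die present inside it; lid plug in the case, within 12 mm of its axis, lid origin 32 to 39 mm above the case origin, flat within 3 degrees; all at rest (all of step 2 and all of step 3 and x of lid in the frame of case between -0.012 and 0.012 m and y of lid in the frame of case between -0.012 and 0.012 m and z of lid in the frame of case between 0.032 and 0.039 m and angle between the z axis of lid and the z axis of case, either way round below 0.05 rad and linear speed of each of case, lid, die_teal, die_red, die_amber, die_violet, die_ivory below 0.02 m/s); the robot touches nothing.
It fails at once if the case is lifted off the table (more than 20 mm) (height (world z) of case above 0.02 m).
It fails at once if a bystander (cup, hourglass, tracker wheel) is moved by more than 30 mm (distance of any of dice_cup, hourglass, tracker from where it was at the start of the episode above 0.03 m).
Of die_teal, die_red, die_amber, die_violet, die_ivory only 3 to 5 are there at a start; the rules pass over those that are not, and their reading is None.
At some moment in a run one of die_teal, die_red, die_amber, die_violet, die_ivory may be knocked a few centimetres aside while the robot is not near it.
Once in a run the grip may slacken for a moment while it holds something.
It also fails if it takes over 210 s, if anything falls off the work surface, if the arm or the gripper's body presses on something with over 40 N, if the wrist force passes 120 N, or if a joint passes its speed limit or range.

## Working session

There is one attempt and no reset: what is moved stays moved. The work goes in short steps, Python scripts to look and compute and a shell command to move; the robot and the scene stay as the last step left them, time stands still between calls to the robot, and variables do not carry over. Pictures are saved under pics/ and viewed, at most 14 in all, crops included, and the job is handed in when it is done.

```bash
mkdir -p pics; ls
python3 - <<'E'
from rig import *
import cv2
for n in ("top","side"):
    p,d=camera(n); cv2.imwrite(f"pics/{n}0.png",p[:,:,::-1]); m=camera_model(n); print(n,m)
o=get_obs(); print(o["t"],o["tcp_pos"],o["ee_rot"],o["opening"])
E
```

```text
pics
top {'fov_y': 45.72333228759766, 'cx': 308.62558817388094, 'cy': 198.1728255618374, 'R': array([[-0.01542833, -0.9993261 ,  0.03330633],
       [-0.99721733,  0.0129489 , -0.07341614],
       [ 0.07293539, -0.03434634, -0.99674508]]), 't': array([-0.01580392,  0.54079593,  1.08371267])}
side {'fov_y': 52.01794445007631, 'cx': 319.02724393518287, 'cy': 194.84328978274237, 'R': array([[-0.94186539, -0.33594094,  0.00576861],
       [-0.23643327,  0.65048529, -0.72178126],
       [ 0.23872348, -0.68118468, -0.6920972 ]]), 't': array([0.50652635, 0.19212379, 0.82180158])}
0.1 [ 0.19245687 -0.62026776  0.23011276] [-3.10416859e+00 -4.70464681e-01  1.79949172e-04] 0.08545441920768454
```

View pics/top0.png

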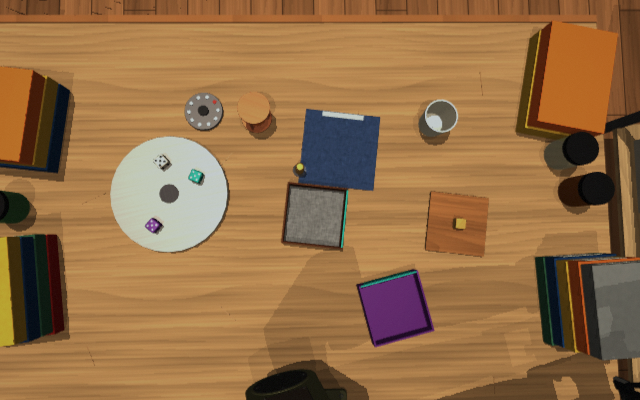

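View pics/side0.png

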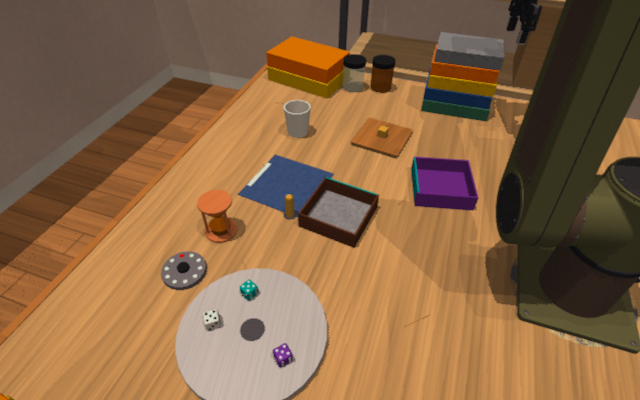

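Candidates (top view): for the case, the dark wood box (316,216) or the purple box (395,307), which is a look-alike. I choose the wood box. The lid is the wood slab with a brass knob at (457,224). Dice: ivory (162,161), teal (196,176), violet (153,226). The post is at (300,168), and the bystanders are the cup (440,118), hourglass (254,110) and tracker (203,111).

```bash
cat > h.py <<'E'
from rig import *
import cv2, numpy as np
def ray(n,uv,z):
    m=camera_model(n); f=200/np.tan(np.radians(m["fov_y"]/2)); uv=np.atleast_2d(np.asarray(uv,float))
    d=np.c_[(uv[:,0]-m["cx"])/f,(uv[:,1]-m["cy"])/f,np.ones(len(uv))]@m["R"]
    c=-m["R"].T@m["t"]; s=(z-c[2])/d[:,2]
    return (c+s[:,None]*d)[:,:2]
def pts(n,d):  # world xyz image from depth
    m=camera_model(n); f=200/np.tan(np.radians(m["fov_y"]/2)); v,u=np.mgrid[:400,:640]
    P=np.stack([(u-m["cx"])/f*d,(v-m["cy"])/f*d,d],-1)-m["t"]
    return P@m["R"]
def rect(xy):
    (c,s,a)=cv2.minAreaRect(np.asarray(xy,np.float32)*1000); a=(a+45)%90-45
    return np.round(np.array(c),1),np.round(s,1),round(a,1)
def blob(mask):
    n,l,s,c=cv2.connectedComponentsWithStats(mask.astype(np.uint8)); i=1+np.argmax(s[1:,4]); return l==i
E
python3 - <<'E'
from h import *
p,d=camera("top"); P=pts("top",d)
hsv=cv2.cvtColor(p,cv2.COLOR_RGB2HSV).astype(int); H,S,V=hsv[...,0],hsv[...,1],hsv[...,2]; Z=P[...,2]
v,u=np.mgrid[:400,:640]
def box(a,b,c,e): return (u>a)&(u<b)&(v>c)&(v<e)
for nm,uv in dict(table=(100,330),mat=(350,150),disc=(140,170)).items(): print(nm,P[uv[1],uv[0]].round(4))
# case: depth height
m=blob(box(270,360,170,260)&(Z>.034)&(Z<.05)&~box(290,312,150,181)); print("case rim",rect(P[m][:,:2]), np.median(Z[m]))
m=blob(box(410,500,180,265)&(Z>.006)); 
k=blob(box(410,500,180,265)&(Z>.025)); 
s=m&(Z<.02);print("lid",rect(P[s][:,:2]),np.median(Z[s]),"knob",rect(P[k][:,:2]),P[k].mean(0))
mm=box(290,390,100,200)&(H>100)&(H<125)&(S>100); mm=blob(mm); print("mat",rect(P[mm][:,:2]))
w=box(310,380,105,125)&(S<40)&(V>150); w=blob(w);print("strip",P[w].mean(0),rect(P[w][:,:2]))
q=blob(box(285,312,150,180)&(Z>.05)); print("post",P[q].mean(0),q.sum())
for nm,(a,b) in dict(ivory=(162,161),teal=(196,176),violet=(153,226)).items():
    t=blob(box(a-14,a+14,b-14,b+14)&(Z>.038)); print(nm,rect(P[t][:,:2]),P[t].mean(0).round(4),t.sum())
t=blob(box(100,240,130,260)&(Z>.015)&(Z<.025)); print("disc",cv2.minEnclosingCircle((P[t][:,:2]*1000).astype(np.float32)))
for nm,b in dict(cup=(415,465,90,145),hour=(230,280,85,140),track=(180,227,88,135)).items():
    t=blob(box(*b)&(Z>.012)); print(nm,rect(P[t][:,:2]),Z[t].max())
c=cv2.resize(p[140:270,260:390,::-1],None,fx=4,fy=4,interpolation=cv2.INTER_CUBIC); cv2.imwrite("pics/c1.png",c)
E
```

```text
table [2.457e-01 4.581e-01 4.000e-04]
mat [ 0.6568 -0.1254 -0.0026]
disc [0.6109 0.3654 0.0193]
case rim (array([499.5, -35.7]), array([140., 140.]), -7.1) 0.04027794039480546
lid (array([ 476.3, -372.5]), array([141.7, 139.8]), -7.6) 0.010453158920290214 knob (array([ 476.2, -373.2]), array([24.4, 23.8]), -8.3) [ 0.47599265 -0.37195919  0.03355381]
mat (array([597.9, -92.2]), array([177.9, 299.8]), -7.0)
strip [ 0.74000202 -0.10831388  0.00505459] (array([623.3, -34.7]), array([ 90.1, 328.9]), -32.1)
post [ 0.60366683 -0.0019537   0.09204433] 61
ivory (array([541.5, 174. ]), array([357.2,  29.4]), -31.8) [0.626  0.3103 0.0516] 139
teal (array([593.2, 235. ]), array([26. , 25.7]), -23.0) [0.5931 0.2348 0.0438] 132
violet (array([482.4, 330.3]), array([26.4, 26. ]), -39.5) [0.4823 0.3297 0.0438] 140
disc ((555.7828979492188, 299.8692321777344), 134.904296875)
cup (array([ 588.1, -180. ]), array([ 74.6, 459.7]), 42.6) 1.1204147968997271
hour (array([612.4,  76.4]), array([321.4,  70.8]), 9.7) 1.1204147968997271
track (array([751.8, 221.9]), array([25.1, 23.5]), 12.3) 0.020347032670777886
```

View pics/c1.png

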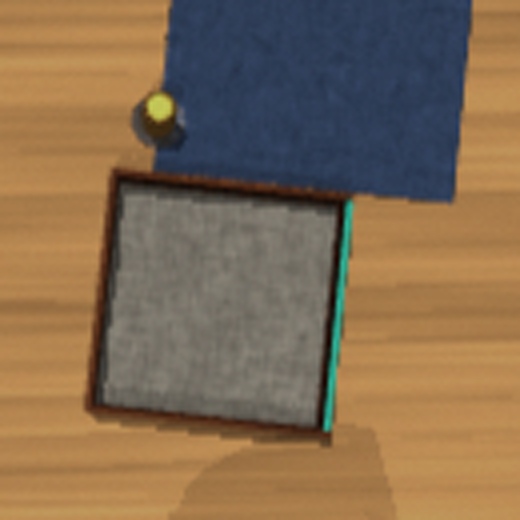

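Crop: the wood case fills about (90–350,170–440) and its teal rim is on the right. That's the right one. The post is at about (158,105) and touches the mat's left edge. Next I redo the measurements that invalid depth spoiled.

Run:
```python
from h import *
p,d=camera("top"); P=pts("top",d); ok=d>0
hsv=cv2.cvtColor(p,cv2.COLOR_RGB2HSV).astype(int); H,S,V=hsv[...,0],hsv[...,1],hsv[...,2]; Z=P[...,2]
v,u=np.mgrid[:400,:640]
def box(a,b,c,e): return (u>a)&(u<b)&(v>c)&(v<e)&ok
def uvs(m): return np.argwhere(m)[:,::-1]
mm=blob(box(290,390,100,200)&(H>100)&(H<125)&(S>100)&(V<140)); print("mat",rect(ray("top",uvs(mm),0)))
w=blob(box(310,380,105,125)&(S<60)&(V>150)); print("strip",ray("top",uvs(w),0).mean(0),rect(ray("top",uvs(w),0)))
q=blob(box(290,312,155,175)&(H>20)&(H<35)&(S>120)&(V>140)); print("post",uvs(q).mean(0),q.sum(),ray("top",uvs(q).mean(0),.06),ray("side",[(290,197)],.06))
for nm,(a,b) in dict(ivory=(162,161)).items():
    t=blob(box(a-14,a+14,b-14,b+14)&(Z>.038)); print(nm,rect(P[t][:,:2]),P[t].mean(0).round(4),t.sum())
for nm,b in dict(cup=(415,465,90,145),hour=(230,280,85,140),track=(180,227,88,135)).items():
    t=blob(box(*b)&(Z>.012)); print(nm,rect(P[t][:,:2]),Z[t].max())
```

```text
mat (array([658.6, -99.3]), array([177.2, 176.4]), -6.9)
strip [ 0.74149774 -0.10909577] (array([ 741.6, -108.9]), array([99.3, 12.7]), -6.8)
post [299.42424242 166.42424242] 33 [[ 0.60956706 -0.00248626]] [[ 6.07875962e-01 -3.45218998e-04]]
ivory (array([627.6, 313.1]), array([26. , 25.6]), 40.8) [0.6272 0.3125 0.0439] 136
cup (array([ 717.9, -320.5]), array([75. , 73.8]), 9.0) 0.08749437911665152
hour (array([736. ,  98.2]), array([70.3, 70.5]), 0.1) 0.0988542231610759
track (array([750. , 226.4]), array([27.3, 43.2]), -41.9) 0.02245554944718506
```

```bash
cat >> h.py <<'E'
from scipy.spatial.transform import Rotation as Ro
M=np.array([.6586,-.0993]); A=np.radians(-6.9); RM=np.array([[np.cos(A),-np.sin(A)],[np.sin(A),np.cos(A)]])
def w(x,y): return M+RM@[x,y]      # mat -> world
def m_(p): return RM.T@(np.asarray(p)[:2]-M)
def go(*T):  # targets (x,y,z,psi_deg) world -> shifts in tool axes
    o=get_obs(); R=Ro.from_rotvec(o["ee_rot"]).as_matrix(); psi=np.degrees(np.arctan2(R[1,1],R[0,1]))
    print("t",round(o["t"],2),"tcp",np.round(o["tcp_pos"],4),"psi",round(psi,1),"mat",m_(o["tcp_pos"]).round(4),"open",round(o["opening"],4),"F",np.round(o["force"],1),"q6",round(o["q"][5],2))
    for x,y,z,a in T:
        s=R.T@(np.array([x,y,z])-o["tcp_pos"]); print("  shift",s.round(4),"twist",round(-np.radians((a-psi+180)%360-180),3))
E
python3 -c "
from h import *
go((*w(-.098,.044),.1,-6.9))"
```

```text
t 0.2 tcp [ 0.1925 -0.6205  0.2305] psi -72.8 mat [-0.4001 -0.5734] open 0.0858 F [-0.1  0.7 -0.1] q6 -0.08
  shift [ 0.5281 -0.4397  0.1312] twist -1.15
```

```bash
python3 -m inch '[[16,[0.528,-0.44,0.0],-1.15],[16,[0.528,-0.44,0.0],-1.15],[16,[0.528,-0.44,0.0],-1.15],[16,[0.528,-0.44,0.0],-1.15],[16,[0.528,-0.44,0.0],-1.15],[16,[0.528,-0.44,0.0],-1.15],[16,[0.528,-0.44,0.0],-1.15],[16,[0.528,-0.44,0.0],-1.15]]'; python3 -c "
from h import *
go((*w(-.098,.044),.1,-6.9))"
```

```text
t: 1.0
tcp_pos: [0.4108, -0.2833, 0.2314]
ee_rot: [2.345, 2.089, 0.0]
force: [1.2, -0.4, 0.3]
opening: 0.0137
finger_force: 0.0
t 1.0 tcp [ 0.4108 -0.2833  0.2314] psi -6.6 mat [-0.2239 -0.2125] open 0.0137 F [ 1.2 -0.4  0.3] q6 -0.6
  shift [0.2558 0.1271 0.1314] twist 0.005
```

```bash
python3 -m inch '[[16,[0.256,0.127,0.1],0],[16,[0.256,0.127,0.1],0],[16,[0.256,0.127,0.1],0],[16,[0.256,0.127,0.1],0],[16,[0.256,0.127,0.1],0],[16,[0.256,0.127,0.1],0],[16,[0.256,0.127,0.1],0],[16,[0.256,0.127,0.1],0]]'; python3 -c "
from h import *
go((*w(-.098,.044),.1,-6.9),(*w(-.098,.044),.012,-6.9))"
```

```text
t: 1.8
tcp_pos: [0.5666, -0.0452, 0.1303]
ee_rot: [-2.347, -2.086, 0.003]
force: [0.9, 0.6, 0.5]
opening: 0.0137
finger_force: 0.0
t 1.8 tcp [ 0.5666 -0.0452  0.1303] psi -6.7 mat [-0.0978  0.0427] open 0.0137 F [0.9 0.6 0.5] q6 -0.06
  shift [ 0.0013 -0.0001  0.0303] twist 0.003
  shift [1.400e-03 1.000e-04 1.183e-01] twist 0.003
```

```bash
python3 -m inch '[[16,[0.001,0,0.04],0],[16,[0.001,0,0.07],0],[16,[0.001,0,0.085],0],[16,[0.001,0,0.1],0],[16,[0.001,0,0.112],0],[16,[0.001,0,0.118],0],[16,[0.001,0,0.118],0]]'; python3 -c "
from h import *
go((*w(-.078,.044),.012,-6.9),(*w(-.073,.044),.012,-6.9))"
```

```text
t: 2.5
tcp_pos: [0.5669, -0.0454, 0.013]
ee_rot: [-2.351, -2.084, 0.001]
force: [1.1, 0.0, -0.5]
opening: 0.0137
finger_force: 0.0
t 2.5 tcp [ 0.5669 -0.0454  0.013 ] psi -6.9 mat [-0.0975  0.0425] open 0.0137 F [ 1.1  0.  -0.5] q6 -0.05
  shift [0.0015 0.0195 0.001 ] twist 0.0
  shift [0.0015 0.0245 0.001 ] twist 0.0
```

```bash
python3 -m inch '[[16,[0,0.004,0],0],[16,[0,0.008,0],0],[16,[0,0.012,0],0],[16,[0,0.016,0],0],[16,[0,0.020,0],0],[16,[0,0.024,0],0],[16,[0,0.027,0],0],[16,[0,0.027,0],0]]'
cat >> h.py <<'E'
def case(png=None):  # case pose from top depth: fit rim rect
    p,d=camera("top"); P=pts("top",d); Z=P[...,2]; hsv=cv2.cvtColor(p,cv2.COLOR_RGB2HSV).astype(int)
    q=m_xy(P); near=(d>0)&(abs(q[...,0]+.08)<.2)&(abs(q[...,1]-.0)<.15)
    dark=near&(Z>.033)&(Z<.049)&(hsv[...,2]<150); b=blob(dark)
    teal=near&(Z>.025)&(Z<.05)&(hsv[...,0]>75)&(hsv[...,0]<95)&(hsv[...,1]>120)
    c,s,a=rect(P[b|teal][:,:2]); t=q[teal].mean(0) if teal.any() else None
    print("case mat",m_(c/1000).round(4),"size",s,"ang-mat",round(a+6.9,1),"teal mat",np.round(t,4),teal.sum())
    if png: cv2.imwrite(png,cv2.resize(p[90:290,230:430,::-1],None,fx=3,fy=3))
def m_xy(P): return (P[...,:2]-M)@RM
E
python3 -c "
from h import *
case('pics/c2.png'); go((*w(-.068,.044),.012,-6.9))"
```

```text
t: 3.3
tcp_pos: [0.5939, -0.0484, 0.0142]
ee_rot: [-2.35, -2.084, 0.001]
force: [-4.3, 1.3, 4.7]
opening: 0.0142
finger_force: 2.3Traceback (most recent call last):
  File "<string>", line 3, in <module>
    case('pics/c2.png'); go((*w(-.068,.044),.012,-6.9))
    ~~~~^^^^^^^^^^^^^^^
  File "h.py", line 32, in case
    print("case mat",m_(c/1000).round(4),"size",s,"ang-mat",round(a+6.9,1),"teal mat",np.round(t,4),teal.sum())
                                                                                      ~~~~~~~~^^^^^
    return _wrapfunc(a, 'round', decimals=decimals, out=out)
    return _wrapit(obj, method, *args, **kwds)
    result = getattr(arr, method)(*args, **kwds)
TypeError: unsupported operand type(s) for *: 'NoneType' and 'float'
```

```bash
sed -i 's/t=q\[teal\].mean(0) if teal.any() else None/t=q[teal].mean(0) if teal.any() else np.zeros(2)/' h.py; python3 -c "
from h import *
case('pics/c2.png'); go((*w(-.068,.044),.012,-6.9))
p,d=camera('side');cv2.imwrite('pics/s2.png',np.hstack([cv2.resize(p[130:290,200:400,::-1],None,fx=2,fy=2),cv2.resize(cv2.imread('pics/c2.png'),(320,320))]))"
```

```text
case mat [-0.1281  0.113 ] size [  6.5 105.8] ang-mat -2.7 teal mat [0. 0.] 0
t 3.4 tcp [ 0.5939 -0.0484  0.0139] psi -6.9 mat [-0.0703  0.0428] open 0.0139 F [-3.4  1.1  3.1] q6 -0.05
  shift [0.0012 0.0023 0.0019] twist 0.001
```

View pics/s2.png

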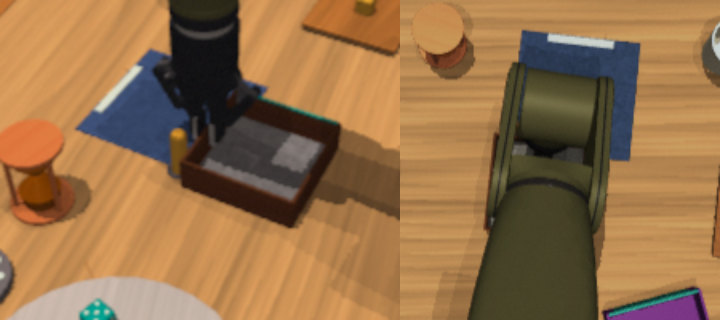

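Side view: the fingers straddle the aisle wall, and the post (crop ~(178,150)) sits just ahead of that wall's left half. I'll slide along the wall into the window corner, then swing the case round the post.

```bash
python3 -m inch '[[16,[-0.005,-0.005,0.001],0],[16,[-0.02,-0.005,0.001],0],[16,[-0.035,-0.005,0.001],0],[16,[-0.045,-0.005,0.001],0],[16,[-0.052,-0.005,0.001],0],[16,[-0.054,-0.005,0.001],0],[16,[-0.054,-0.005,0.001],0]]'
python3 - <<'E'
from h import *
post=np.array([-.06,.09]); T=[]
for k,th in enumerate(range(0,91,10)):
    a=np.radians(th); n=np.array([np.cos(a),np.sin(a)]); t=np.array([np.sin(a),-np.cos(a)])
    q=post-.007*n+(.101+.008*th/90)*t; T.append((*w(*q),.013,-6.9+th)); print(th,q.round(4))
go(*T)
E
```

```text
t: 4.15
tcp_pos: [0.5825, -0.1019, 0.0123]
ee_rot: [2.351, 2.084, 0.0]
force: [0.1, 1.1, 1.0]
opening: 0.014
finger_force: 0.0
0 [-0.067 -0.011]
10 [-0.0492 -0.0116]
20 [-0.0314 -0.009 ]
30 [-0.0142 -0.0033]
40 [0.0018 0.0054]
50 [0.0163 0.0169]
60 [0.0286 0.0308]
70 [0.0384 0.0467]
80 [0.0453 0.0643]
90 [0.049 0.083]
t 4.15 tcp [ 0.5825 -0.1019  0.0123] psi -6.9 mat [-0.0753 -0.0118] open 0.014 F [0.1 1.1 1. ] q6 -0.14
  shift [ 0.0008  0.0083 -0.0007] twist -0.0
  shift [ 0.0002  0.0261 -0.0007] twist -0.175
  shift [ 0.0028  0.0438 -0.0007] twist -0.349
  shift [ 0.0085  0.061  -0.0007] twist -0.524
  shift [ 0.0172  0.0771 -0.0007] twist -0.698
  shift [ 0.0286  0.0915 -0.0007] twist -0.873
  shift [ 0.0425  0.1039 -0.0007] twist -1.047
  shift [ 0.0585  0.1136 -0.0007] twist -1.222
  shift [ 0.0761  0.1205 -0.0007] twist -1.396
  shift [ 0.0948  0.1243 -0.0007] twist -1.571
```

```bash
python3 -m inch '[[16,[0.0008,0.008,0],0],[16,[0.0005,0.017,0],-0.087],[16,[0.0005,0.026,0],-0.175],[16,[0.0015,0.035,0],-0.26],[16,[0.003,0.044,0],-0.35],[16,[0.0055,0.052,0],-0.437],[16,[0.0085,0.061,0],-0.524],[16,[0.0085,0.061,0],-0.524]]'
python3 - <<'E'
from h import *
post=np.array([-.06,.09]); T=[]
for k,th in enumerate(range(40,101,10)):
    a=np.radians(th); n=np.array([np.cos(a),np.sin(a)]); t=np.array([np.sin(a),-np.cos(a)])
    q=post-.007*n+(.101+.008*th/90)*t; T.append((*w(*q),.013,-6.9+th))
go(*T)
p,d=camera('side');cv2.imwrite('pics/s3.png',cv2.resize(p[120:300,180:400,::-1],None,fx=3,fy=3))
E
```

```text
t: 4.95
tcp_pos: [0.645, -0.0994, 0.0121]
ee_rot: [1.729, 2.623, 0.001]
force: [1.1, 2.0, -0.3]
opening: 0.0135
finger_force: 0.8
t 4.95 tcp [ 0.645  -0.0994  0.0121] psi 23.2 mat [-0.0135 -0.0018] open 0.0135 F [ 1.1  2.  -0.3] q6 -0.64
  shift [-0.0015  0.0168 -0.0009] twist -0.173
  shift [ 0.0012  0.0351 -0.0009] twist -0.347
  shift [ 0.007   0.0527 -0.0009] twist -0.522
  shift [ 0.016   0.0692 -0.0009] twist -0.696
  shift [ 0.0277  0.0839 -0.0009] twist -0.871
  shift [ 0.042   0.0965 -0.0009] twist -1.045
  shift [ 0.0584  0.1065 -0.0008] twist -1.22
```

View pics/s3.png

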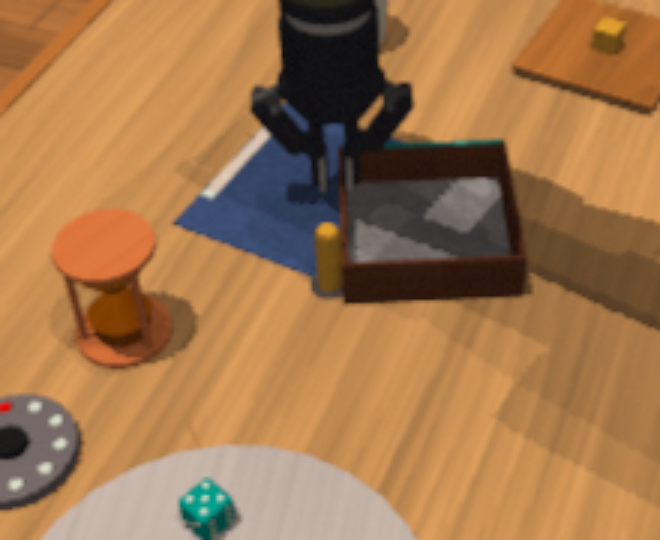

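The case has turned about 30° and touches the post (crop ~(328,260)). I carry on.

```bash
python3 -m inch '[[16,[-0.0015,0.010,0],-0.087],[16,[-0.0015,0.019,0],-0.175],[16,[-0.0005,0.028,0],-0.26],[16,[0.001,0.037,0],-0.35],[16,[0.0035,0.046,0],-0.437],[16,[0.007,0.055,0],-0.524],[16,[0.011,0.063,0],-0.61],[16,[0.016,0.071,0],-0.698]]'
python3 - <<'E'
from h import *
post=np.array([-.06,.09]); T=[]
for k,th in enumerate(range(70,96,5)):
    a=np.radians(th); n=np.array([np.cos(a),np.sin(a)]); t=np.array([np.sin(a),-np.cos(a)])
    q=post-.007*n+(.101+.012*th/90)*t; T.append((*w(*q),.013,-6.9+th))
go(*T)
p,d=camera('side');cv2.imwrite('pics/s4.png',cv2.resize(p[120:300,180:400,::-1],None,fx=2,fy=2))
E
```

```text
t: 5.8
tcp_pos: [0.7019, -0.0581, 0.0119]
ee_rot: [-0.726, -3.054, 0.003]
force: [-4.3, -1.2, 1.3]
opening: 0.0137
finger_force: 3.2
t 5.8 tcp [ 0.7019 -0.0581  0.0119] psi 63.2 mat [0.038  0.0461] open 0.0137 F [-4.3 -1.2  1.3] q6 -1.26
  shift [-0.0032  0.0007 -0.0011] twist 0.003
  shift [-0.0041  0.0104 -0.0012] twist -0.085
  shift [-0.0041  0.0202 -0.0012] twist -0.172
  shift [-0.0033  0.0301 -0.0012] twist -0.259
  shift [-0.0016  0.0398 -0.0012] twist -0.347
  shift [ 0.001   0.0494 -0.0013] twist -0.434
```

View pics/s4.png

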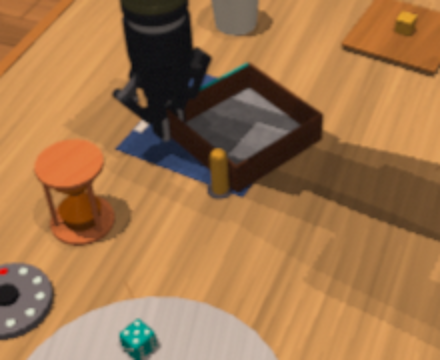

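It is about 65–70° round and still against the post. I'll finish the turn.

```bash
python3 -m inch '[[16,[-0.003,0.008,0],-0.07],[16,[-0.004,0.015,0],-0.13],[16,[-0.004,0.022,0],-0.19],[16,[-0.004,0.028,0],-0.25],[16,[-0.003,0.034,0],-0.3],[16,[-0.002,0.040,0],-0.35],[16,[-0.001,0.042,0],-0.36],[16,[-0.001,0.042,0],-0.36]]'
python3 - <<'E'
from h import *
go((*w(.054,.083),.013,83.1))
p,d=camera('side');cv2.imwrite('pics/s5.png',cv2.resize(p[120:300,180:400,::-1],None,fx=2,fy=2))
P=pts('side',d);Z=P[...,2];q=m_xy(P);hsv=cv2.cvtColor(p,cv2.COLOR_RGB2HSV).astype(int)
k=blob((d>0)&(abs(q[...,0])<.12)&(abs(q[...,1]+.0)<.13)&(Z>.036)&(Z<.046)&(hsv[...,2]<120)); c,s,a=rect(P[k][:,:2]); print(m_(c/1000),s,a+6.9)
E
```

```text
t: 6.65
tcp_pos: [0.7225, -0.0209, 0.012]
ee_rot: [-0.174, -3.136, 0.001]
force: [-2.0, -1.3, -0.8]
opening: 0.0138
finger_force: 1.2
t 6.65 tcp [ 0.7225 -0.0209  0.012 ] psi 83.7 mat [0.054  0.0855] open 0.0138 F [-2.  -1.3 -0.8] q6 -1.56
  shift [ 0.     -0.0025 -0.001 ] twist 0.01
[-0.00127718  0.0222074 ] [161.2 139.3] 0.8000000000000007
```

View pics/s5.png

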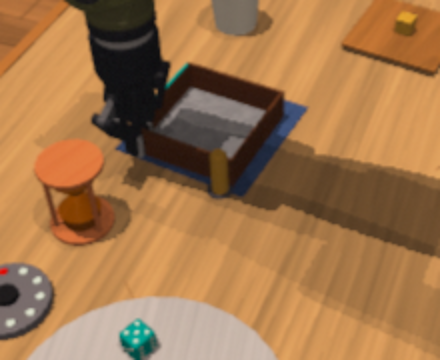

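```bash
python3 -m inch '[[16,[0.01,-0.005,-0.001],0.01],[16,[0.03,-0.005,-0.001],0.01],[16,[0.045,-0.005,-0.001],0.01],[16,[0.053,-0.005,-0.001],0.01],[16,[0.053,-0.011,-0.001],0.01],[16,[0.053,-0.016,-0.001],0.01],[16,[0.053,-0.020,-0.001],0.01],[16,[0.053,-0.020,-0.001],0.01]]'
python3 -m inch '[[16,[0,0.005,0],0],[16,[0,0.005,0],0],[16,[0,0.005,-0.04],0],[16,[0,0.005,-0.09],0],[16,[0,0.005,-0.14],0],[16,[0,0.005,-0.19],0],[16,[0,0.005,-0.19],0]]'
python3 -c "
from h import *
go()"
```

```text
t: 7.5
tcp_pos: [0.6687, -0.0356, 0.0136]
ee_rot: [0.188, 3.135, -0.0]
force: [-0.3, 0.5, 0.3]
opening: 0.0138
finger_force: 0.3
t: 8.2
tcp_pos: [0.6735, -0.0304, 0.2145]
ee_rot: [0.185, 3.119, -0.002]
force: [1.0, -0.9, 0.9]
opening: 0.0134
finger_force: 0.0
t 8.2 tcp [ 0.6735 -0.0304  0.2145] psi 83.2 mat [0.0065 0.0701] open 0.0134 F [ 1.  -0.9  0.9] q6 -1.58
```

```bash
python3 -c "
from h import *
go((.593,.235,.13,67))"
```

```text
t 8.2 tcp [ 0.6735 -0.0304  0.2145] psi 83.2 mat [0.0065 0.0701] open 0.0134 F [ 1.  -0.9  0.9] q6 -1.58
  shift [0.1127 0.2541 0.0824] twist 0.283
```

```bash
python3 -m inch '[[50,[0.113,0.254,0.0],0.283],[50,[0.113,0.254,0.0],0.283],[50,[0.113,0.254,0.0],0.283],[50,[0.113,0.254,0.06],0.283],[50,[0.113,0.254,0.06],0.283],[50,[0.113,0.254,0.06],0.283],[50,[0.113,0.254,0.06],0.283],[50,[0.113,0.254,0.06],0.283]]'
cat >> h.py <<'E'
HUE=dict(teal=(78,95),violet=(125,155),ivory=None,red=(0,6),amber=(12,28))
def dice(n="side",zt=.035,box=None):
    p,d=camera(n); P=pts(n,d); hsv=cv2.cvtColor(p,cv2.COLOR_RGB2HSV).astype(int); Z=P[...,2]
    disc=(d>0)&(np.hypot(P[...,0]-.556,P[...,1]-.300)<.15)&(Z>zt)&(Z<.056)
    l,s=cv2.connectedComponents((disc*1).astype(np.uint8))
    for i in range(1,l):
        k=(s==i)
        if k.sum()<25: continue
        t=k&(Z>.041); print(n,"die px",np.argwhere(k).mean(0)[::-1].round(),"hsv",np.median(hsv[k],0),rect(P[t][:,:2]),t.sum(),"z",Z[t].max().round(3))
    return p
E
python3 - <<'E'
from h import *
case('pics/t6.png'); go((.593,.235,.035,67)); dice(); dice("top")
E
```

```text
t: 9.0
tcp_pos: [0.5859, 0.2363, 0.1426]
ee_rot: [-0.624, -3.078, 0.002]
force: [0.8, 0.5, 0.9]
opening: 0.0428
finger_force: 0.0
case mat [-0.0004  0.0011] size [140.4 141.8] ang-mat 0.0 teal mat [0.0673 0.0009] 103
t 9.05 tcp [0.5869 0.2356 0.1436] psi 67.0 mat [-0.1115  0.3238] open 0.0431 F [ 0.5 -0.2  0.9] q6 -0.87
  shift [-0.0058  0.0019  0.1086] twist 0.0
side die px [249. 288.] hsv [ 86.  212.  152.5] (array([594.4, 236.3]), array([26. , 27.1]), -22.8) 183 z 0.051
side die px [211. 318.] hsv [ 22.   26.  219.5] (array([629. , 314.7]), array([26. , 26.7]), 38.9) 215 z 0.052
side die px [283. 353.] hsv [142. 141. 174.] (array([483.7, 331.8]), array([26.3, 27. ]), -38.3) 254 z 0.05
```

View pics/t6.png

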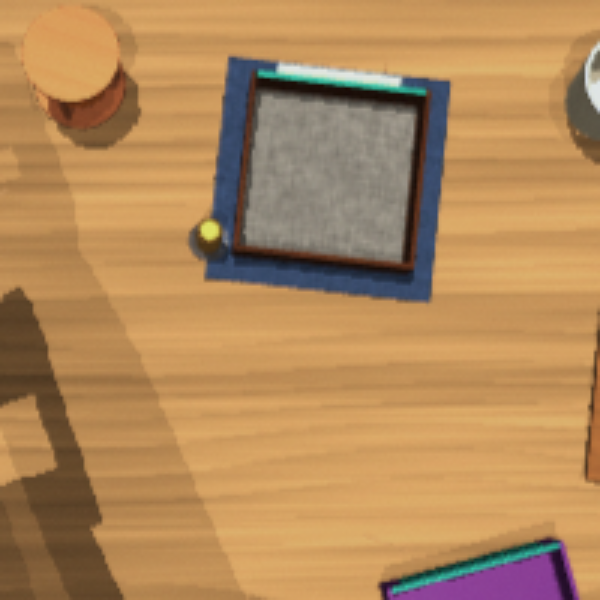

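The case is square and centred: the teal rim is along the top at crop (345,80), with the mat showing evenly all round. Next I pick up the dice, teal first.

```bash
python3 -m inch '[[50,[-0.006,0.002,0.05],0],[50,[-0.006,0.002,0.085],0],[50,[-0.006,0.002,0.105],0],[50,[-0.006,0.002,0.119],0],[50,[-0.006,0.002,0.119],0],[10,[-0.006,0.002,0.119],0],[10,[-0.006,0.002,0.119],0],[10,[-0.006,0.002,0.119],0]]'
python3 -m inch '[[10,[0,0,0],0],[10,[0,0,0],0],[10,[0,0,-0.04],0],[10,[0,0,-0.09],0],[10,[0,0,-0.14],0],[10,[0,0,-0.14],0]]'
python3 -c "
from h import *
go((*w(.03,.03),.16,83),(*w(.03,.03),.04,83))"
```

```text
t: 9.95
tcp_pos: [0.5941, 0.2356, 0.0263]
ee_rot: [0.626, 3.075, 0.003]
force: [0.6, 1.0, 3.5]
opening: 0.0244
finger_force: 61.6
t: 10.55
tcp_pos: [0.5975, 0.2369, 0.1745]
ee_rot: [0.624, 3.065, 0.012]
force: [0.2, 0.9, 1.0]
opening: 0.0247
finger_force: 61.0
t 10.55 tcp [0.5975 0.2369 0.1745] psi 67.0 mat [-0.1011  0.3264] open 0.0247 F [0.2 0.9 1. ] q6 -0.88
  shift [-0.2079 -0.2486  0.0144] twist -0.279
  shift [-0.2065 -0.2498  0.1344] twist -0.279
```

```bash
python3 -c "
from h import *
go((*w(.04,.0),.16,83),(*w(.04,.0),.04,83))"
```

```text
t 10.55 tcp [0.5975 0.2369 0.1745] psi 67.0 mat [-0.1011  0.3264] open 0.0247 F [0.2 0.9 1. ] q6 -0.88
  shift [-0.2259 -0.2746  0.0144] twist -0.279
  shift [-0.2244 -0.2759  0.1344] twist -0.279
```

```bash
python3 -m inch '[[10,[-0.226,-0.275,0],-0.279],[10,[-0.226,-0.275,0],-0.279],[10,[-0.226,-0.275,0],-0.279],[10,[-0.226,-0.275,0],-0.279],[10,[-0.226,-0.275,0],-0.279],[10,[-0.226,-0.275,0],-0.279],[10,[-0.226,-0.275,0.01],-0.279],[10,[-0.226,-0.275,0.01],-0.279]]'
python3 -c "
from h import *
go((*w(.04,.0),.018,83))"
```

```text
t: 11.35
tcp_pos: [0.6931, -0.1112, 0.1524]
ee_rot: [-0.2, -3.134, 0.002]
force: [0.0, 0.9, -0.2]
opening: 0.0244
finger_force: 61.0
t 11.35 tcp [ 0.6931 -0.1112  0.1524] psi 82.7 mat [ 0.0357 -0.0076] open 0.0244 F [ 0.   0.9 -0.2] q6 -1.68
  shift [-0.0045  0.0078  0.1344] twist -0.005
```

```bash
python3 -m inch '[[10,[-0.004,0.006,0.05],0],[10,[-0.004,0.006,0.1],0],[10,[-0.004,0.006,0.12],0],[10,[-0.004,0.006,0.132],0],[10,[-0.004,0.006,0.132],0],[42,[-0.004,0.006,0.132],0],[42,[-0.004,0.006,0.132],0],[42,[-0.004,0.006,0.132],0]]'
python3 -m inch '[[42,[0,0,-0.03],0],[42,[0,0,-0.08],0],[42,[0,0,-0.13],0],[42,[0,0,-0.15],0],[42,[0,0,-0.15],0]]'
python3 -c "
from h import *
go((.6275,.3138,.15,40-90),(.6275,.3138,.15,40))"
```

```text
t: 12.15
tcp_pos: [0.6995, -0.101, 0.0249]
ee_rot: [0.192, 3.132, -0.001]
force: [-0.4, 0.5, 0.4]
opening: 0.0359
finger_force: 0.0
t: 12.65
tcp_pos: [0.7012, -0.1015, 0.1802]
ee_rot: [0.192, 3.124, -0.003]
force: [0.6, -0.0, 0.3]
opening: 0.0358
finger_force: 0.0
t 12.65 tcp [ 0.7012 -0.1015  0.1802] psi 83.0 mat [0.0426 0.0029] open 0.0358 F [ 0.6 -0.   0.3] q6 -1.67
  shift [0.1244 0.4032 0.0282] twist 2.321
  shift [0.1244 0.4032 0.0282] twist 0.75
```

```bash
python3 -m inch '[[50,[0.124,0.403,0.0],0.75],[50,[0.124,0.403,0.0],0.75],[50,[0.124,0.403,0.0],0.75],[50,[0.124,0.403,0.0],0.75],[50,[0.124,0.403,0.0],0.75],[50,[0.124,0.403,0.03],0.75],[50,[0.124,0.403,0.03],0.75],[50,[0.124,0.403,0.03],0.75]]'
python3 -m inch '[[50,[0.0,0.0,0.0],0],[50,[0,0,0.0],0]]'
python3 - <<'E'
from h import *
dice()
go((.628,.3138,.15,40))
E
```

```text
t: 13.45
tcp_pos: [0.6274, 0.2901, 0.1451]
ee_rot: [-1.327, -2.846, 0.002]
force: [0.2, 0.0, 0.5]
opening: 0.0424
finger_force: 0.0
t: 13.65
tcp_pos: [0.6275, 0.2891, 0.145]
ee_rot: [-1.324, -2.847, 0.004]
force: [0.6, 0.2, -0.3]
opening: 0.0426
finger_force: 0.0
side die px [211. 318.] hsv [ 16.  41. 185.] (array([628.9, 314.7]), array([25.9, 26.4]), 39.2) 214 z 0.051
side die px [306. 362.] hsv [142. 139. 184.] (array([441.6, 332.1]), array([26. , 26.7]), -43.2) 262 z 0.051
t 13.7 tcp [0.6283 0.2881 0.1456] psi 40.0 mat [-0.0767  0.3809] open 0.0427 F [ 0.1 -0.4  0.2] q6 -0.35
  shift [ 0.0199  0.0163 -0.0044] twist 0.0
```

The violet die has been knocked to (0.441,0.331). I'll grasp ivory now.

```bash
python3 -m inch '[[50,[0.02,0.016,0.0],0],[50,[0.02,0.016,0.05],0],[50,[0.02,0.016,0.09],0],[50,[0.02,0.016,0.11],0],[50,[0.02,0.016,0.121],0],[50,[0.02,0.016,0.121],0],[10,[0.02,0.016,0.121],0],[10,[0.02,0.016,0.121],0]]'
python3 -m inch '[[10,[0,0,0],0],[10,[0,0,0],0],[10,[0,0,0],0],[10,[0,0,-0.04],0],[10,[0,0,-0.09],0],[10,[0,0,-0.14],0],[10,[0,0,-0.14],0],[10,[0,0,-0.14],0]]'
python3 -c "
from h import *
go((*w(.0,.0),.16,83))"
```

```text
t: 14.5
tcp_pos: [0.6301, 0.3143, 0.0287]
ee_rot: [1.327, 2.844, 0.005]
force: [-0.1, -0.3, -0.7]
opening: 0.0248
finger_force: 62.0
t: 15.3
tcp_pos: [0.6292, 0.3147, 0.1686]
ee_rot: [1.326, 2.845, 0.005]
force: [-0.4, 0.1, -1.2]
opening: 0.0247
finger_force: 62.1
t 15.3 tcp [0.6292 0.3147 0.1686] psi 40.0 mat [-0.0789  0.4075] open 0.0247 F [-0.4  0.1 -1.2] q6 -0.31
  shift [-0.336  -0.2437  0.008 ] twist -0.75
```

```bash
python3 -m inch '[[10,[-0.336,-0.244,0],-0.75],[10,[-0.336,-0.244,0],-0.75],[10,[-0.336,-0.244,0],-0.75],[10,[-0.336,-0.244,0],-0.75],[10,[-0.336,-0.244,0],-0.75],[10,[-0.336,-0.244,0],-0.75],[10,[-0.336,-0.244,0],-0.75],[10,[-0.336,-0.244,0],-0.75]]'
python3 -m inch '[[10,[0,0,0],0]]' >/dev/null
python3 -c "
from h import *
go((*w(.0,.0),.02,83))"
```

```text
t: 16.1
tcp_pos: [0.6542, -0.082, 0.1629]
ee_rot: [-0.192, -3.131, -0.001]
force: [0.8, 0.0, -0.9]
opening: 0.0246
finger_force: 62.1
t 16.2 tcp [ 0.6545 -0.0858  0.163 ] psi 82.6 mat [-0.0057  0.0129] open 0.0243 F [ 0.5 -0.5 -0.8] q6 -1.65
  shift [-0.0064 -0.0127  0.143 ] twist -0.007
```

```bash
python3 -m inch '[[10,[-0.006,-0.012,0.05],0],[10,[-0.006,-0.012,0.1],0],[10,[-0.006,-0.012,0.127],0],[10,[-0.006,-0.012,0.141],0],[10,[-0.006,-0.012,0.141],0],[42,[-0.006,-0.012,0.141],0],[42,[-0.006,-0.012,0.141],0],[42,[-0.006,-0.012,0.141],0]]'
python3 -m inch '[[42,[0,0,-0.03],0],[42,[0,0,-0.08],0],[42,[0,0,-0.13],0],[42,[0,0,-0.15],0],[42,[0,0,-0.15],0]]'
python3 -c "
from h import *
go((.4405,.3305,.15,47))"
```

```text
t: 17.0
tcp_pos: [0.6621, -0.0932, 0.0275]
ee_rot: [0.192, 3.132, -0.001]
force: [-0.7, -0.4, -0.0]
opening: 0.0359
finger_force: 0.0
t: 17.5
tcp_pos: [0.6637, -0.0937, 0.1827]
ee_rot: [0.192, 3.123, -0.003]
force: [0.4, 0.0, 0.1]
opening: 0.0358
finger_force: 0.0
t 17.5 tcp [ 0.6637 -0.0937  0.1827] psi 83.0 mat [0.0044 0.0062] open 0.0358 F [0.4 0.  0.1] q6 -1.67
  shift [0.2739 0.3937 0.0288] twist 0.628
```

```bash
python3 -m inch '[[50,[0.273,0.394,0.0],0.628],[50,[0.273,0.394,0.0],0.628],[50,[0.273,0.394,0.0],0.628],[50,[0.273,0.394,0.0],0.628],[50,[0.273,0.394,0.0],0.628],[50,[0.273,0.394,0.0],0.628],[50,[0.273,0.394,0.0],0.628],[50,[0.273,0.394,0.0],0.628]]'
python3 -m inch '[[50,[0.047,0.067,0.02],0],[50,[0.047,0.067,0.02],0],[50,[0.047,0.067,0.02],0],[50,[0.047,0.067,0.02],0]]'
python3 - <<'E'
from h import *
dice()
go((.4405,.3305,.024,47))
E
```

```text
t: 18.3
tcp_pos: [0.4735, 0.2608, 0.1738]
ee_rot: [-1.152, -2.922, 0.001]
force: [0.1, -1.0, -0.0]
opening: 0.0426
finger_force: 0.0
t: 18.7
tcp_pos: [0.4858, 0.3406, 0.1533]
ee_rot: [-1.149, -2.922, 0.004]
force: [0.8, -0.6, -0.6]
opening: 0.0428
finger_force: 0.0
side die px [306. 362.] hsv [142. 143. 116.] (array([442. , 332.1]), array([26.3, 26.2]), -42.0) 264 z 0.05
t 18.75 tcp [0.4862 0.34   0.1539] psi 47.0 mat [-0.2239  0.4154] open 0.043 F [-0.   0.2 -1. ] q6 -0.3
  shift [ 0.0269 -0.0379  0.1299] twist -0.0
```

```bash
python3 -m inch '[[50,[0.027,-0.038,0.0],0],[50,[0.027,-0.038,0.04],0],[50,[0.027,-0.038,0.08],0],[50,[0.027,-0.038,0.11],0],[50,[0.027,-0.038,0.129],0],[50,[0.027,-0.038,0.129],0],[50,[0.027,-0.038,0.129],0],[10,[0.027,-0.038,0.129],0]]'
python3 -m inch '[[10,[0,0,0],0],[10,[0,0,0],0],[10,[0,0,0],0],[10,[0,0,0],0],[10,[0,0,-0.04],0],[10,[0,0,-0.09],0],[10,[0,0,-0.14],0],[10,[0,0,-0.14],0]]'
python3 -c "
from h import *
go((*w(-.04,.0),.17,83))"
```

```text
t: 19.55
tcp_pos: [0.4425, 0.3315, 0.0278]
ee_rot: [1.152, 2.92, 0.004]
force: [-0.4, 0.5, -0.6]
opening: 0.0294
finger_force: 0.0
t: 20.35
tcp_pos: [0.4455, 0.3341, 0.1758]
ee_rot: [1.148, 2.914, 0.021]
force: [0.0, -0.4, 1.1]
opening: 0.0248
finger_force: 61.2
t 20.35 tcp [0.4455 0.3341 0.1758] psi 47.0 mat [-0.2636  0.4047] open 0.0248 F [ 0.  -0.4  1.1] q6 -0.27
  shift [-0.4191 -0.1953  0.0045] twist -0.628
```

```bash
python3 -m inch '[[10,[-0.419,-0.195,0],-0.628],[10,[-0.419,-0.195,0],-0.628],[10,[-0.419,-0.195,0],-0.628],[10,[-0.419,-0.195,0],-0.628],[10,[-0.419,-0.195,0],-0.628],[10,[-0.419,-0.195,0],-0.628],[10,[-0.419,-0.195,0],-0.628],[10,[-0.419,-0.195,0],-0.628]]'
python3 -m inch '[[10,[0,0,0],0]]' >/dev/null
python3 -c "
from h import *
go((*w(-.04,.0),.02,83))"
```

```text
t: 21.15
tcp_pos: [0.5845, -0.0239, 0.1658]
ee_rot: [0.193, 3.135, 0.0]
force: [1.3, 0.5, 0.1]
opening: 0.0247
finger_force: 61.2
t 21.25 tcp [ 0.5857 -0.027   0.1659] psi 82.6 mat [-0.081  0.063] open 0.0249 F [ 0.4  0.5 -0.8] q6 -1.58
  shift [-0.0414 -0.0624  0.1461] twist -0.007
```

```bash
python3 -m inch '[[10,[-0.04,-0.062,0.0],0],[10,[-0.04,-0.062,0.0],0],[10,[-0.04,-0.062,0.04],0],[10,[-0.04,-0.062,0.08],0],[10,[-0.04,-0.062,0.11],0],[10,[-0.04,-0.062,0.13],0],[10,[-0.04,-0.062,0.144],0],[10,[-0.04,-0.062,0.144],0]]'
python3 -m inch '[[42,[0,0,0],0],[42,[0,0,0],0],[42,[0,0,0],0],[42,[0,0,-0.04],0],[42,[0,0,-0.09],0],[42,[0,0,-0.14],0],[42,[0,0,-0.16],0],[42,[0,0,-0.16],0]]'
python3 -c "
from h import *
go((.476,-.3725,.15,-8+90),(.476,-.3725,.15,-8))"
```

```text
t: 22.05
tcp_pos: [0.6145, -0.0875, 0.0194]
ee_rot: [-0.192, -3.131, -0.001]
force: [-0.3, -0.3, 0.1]
opening: 0.0245
finger_force: 61.2
t: 22.85
tcp_pos: [0.6195, -0.0891, 0.1889]
ee_rot: [0.192, 3.124, -0.003]
force: [-0.3, -0.9, -0.3]
opening: 0.036
finger_force: 0.0
t 22.85 tcp [ 0.6195 -0.0891  0.1889] psi 83.0 mat [-0.0401  0.0054] open 0.036 F [-0.3 -0.9 -0.3] q6 -1.68
  shift [ 0.1081 -0.2988  0.038 ] twist 0.017
  shift [ 0.1081 -0.2988  0.038 ] twist 1.588
```

```bash
python3 -m inch '[[55,[0.108,-0.299,0.0],0.01],[55,[0.108,-0.299,0.0],0.01],[55,[0.108,-0.299,0.0],0.01],[55,[0.108,-0.299,0.0],0.01],[55,[0.108,-0.299,0.0],0.01],[55,[0.108,-0.299,0.0],0.01],[55,[0.108,-0.299,0.03],0.01],[55,[0.108,-0.299,0.03],0.01]]'
python3 -m inch '[[55,[0,0,0],0]]' >/dev/null
python3 - <<'E'
from h import *
case('pics/t8.png')
p,d=camera('top');P=pts('top',d);Z=P[...,2];q=m_xy(P);k=(d>0)&(abs(q[...,0])<.062)&(abs(q[...,1])<.062)&(Z>.02)
l,s=cv2.connectedComponents(k.astype(np.uint8))
for i in range(1,l):
    j=s==i
    if j.sum()>20: print("in case",q[j].mean(0).round(3),Z[j].max().round(3),j.sum())
p,d=camera('side');P=pts('side',d);Z=P[...,2];k=blob((d>0)&(np.hypot(P[...,0]-.476,P[...,1]+.372)<.1)&(Z>.006)&(Z<.017));print('lid side',rect(P[k][:,:2]))
go((.476,-.3725,.022,82.2))
E
```

```text
t: 23.65
tcp_pos: [0.4686, -0.3719, 0.1463]
ee_rot: [-0.215, -3.127, -0.009]
force: [0.2, 0.6, -0.3]
opening: 0.0468
finger_force: 0.0
case mat [-0.0005  0.001 ] size [140.4 141.2] ang-mat 0.0 teal mat [0.0541 0.0019] 192
in case [0.037 0.004] 0.033 126
in case [-0.002  0.007] 0.034 124
in case [-0.047  0.006] 0.032 125
lid side (array([ 477.3, -373.1]), array([144.2, 140.3]), -7.0)
t 23.9 tcp [ 0.4735 -0.3711  0.1527] psi 82.5 mat [-0.1511 -0.2921] open 0.0473 F [-0.   0.5  0.9] q6 -2.19
  shift [-0.0025 -0.001   0.1307] twist 0.005
```

View pics/t8.png

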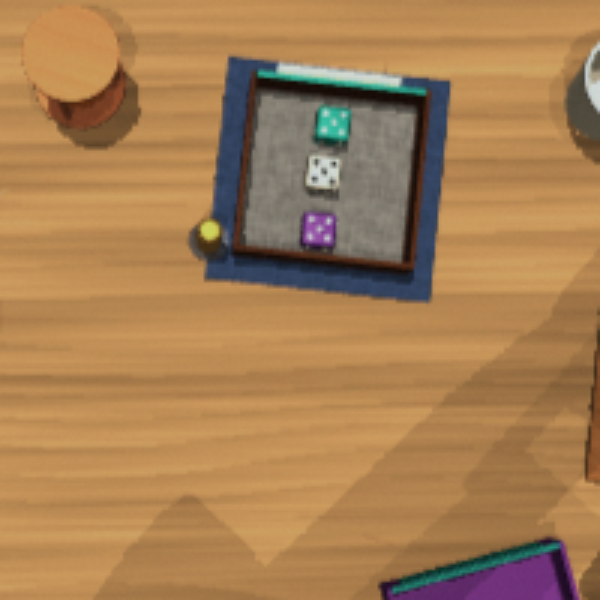

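Three dice lie flat in the case: teal (333,123), ivory (323,172), violet (319,230). Next is the lid.

```bash
python3 -m inch '[[55,[-0.0025,-0.001,0.05],0.005],[55,[-0.0025,-0.001,0.09],0.005],[55,[-0.0025,-0.001,0.115],0.005],[55,[-0.0025,-0.001,0.13],0.005],[55,[-0.0025,-0.001,0.136],0.005],[55,[-0.0025,-0.001,0.136],0.005],[10,[-0.0025,-0.001,0.136],0.005],[10,[-0.0025,-0.001,0.136],0.005]]'
python3 -m inch '[[10,[0,0,0],0],[10,[0,0,0],0],[10,[0,0,0],0]]'
python3 -c "
from h import *
go()"
```

```text
t: 24.7
tcp_pos: [0.4763, -0.3745, 0.0184]
ee_rot: [0.216, 3.131, -0.004]
force: [0.4, -1.4, -1.4]
opening: 0.0227
finger_force: 62.6
t: 25.0
tcp_pos: [0.4762, -0.3745, 0.0182]
ee_rot: [0.216, 3.131, -0.004]
force: [0.3, 1.0, 6.8]
opening: 0.0227
finger_force: 63.8
t 25.0 tcp [ 0.4762 -0.3745  0.0182] psi 82.1 mat [-0.148  -0.2951] open 0.0227 F [0.3 1.  6.8] q6 -2.19
```

```bash
python3 -m inch '[[10,[0,0,-0.02],0],[10,[0,0,-0.05],0],[10,[0,0,-0.09],0],[10,[0,0,-0.13],0],[10,[0,0,-0.16],0],[10,[0,0,-0.16],0],[10,[0,0,-0.16],0]]'
python3 -c "
from h import *
go((*w(0,.001),.17,83.1))
p,d=camera('side');P=pts('side',d);cv2.imwrite('pics/s9.png',p[:,:,::-1][:300])
p,d=camera('top');cv2.imwrite('pics/t9.png',p[:,:,::-1])"
```

```text
t: 25.7
tcp_pos: [0.4747, -0.3733, 0.176]
ee_rot: [0.216, 3.134, -0.001]
force: [0.3, 0.5, -3.0]
opening: 0.0225
finger_force: 62.8
t 25.7 tcp [ 0.4747 -0.3733  0.176 ] psi 82.1 mat [-0.1496 -0.2941] open 0.0225 F [ 0.3  0.5 -3. ] q6 -2.19
  shift [-0.1444  0.2976  0.0059] twist -0.018
```

View pics/s9.png

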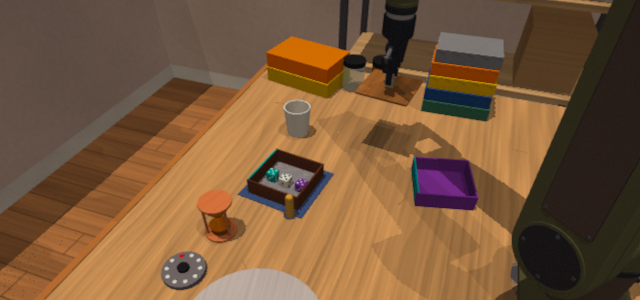

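The lid is held level at (390,88), and the path to the case (287,180) passes clear of the cup.

```bash
python3 -m inch '[[10,[-0.018,0.037,0.01],-0.018],[10,[-0.036,0.074,0.02],-0.018],[10,[-0.054,0.111,0.03],-0.018],[10,[-0.072,0.149,0.04],-0.018],[10,[-0.09,0.186,0.045],-0.018],[10,[-0.11,0.226,0.045],-0.018],[10,[-0.13,0.266,0.045],-0.018],[10,[-0.1445,0.2975,0.045],-0.018]]'
python3 -m inch '[[10,[0,0,0],0],[10,[0,0,0],0]]'
python3 -c "
from h import *
go((*w(-.0005,.001),.058,83.1))
p,d=camera('side');P=pts('side',d);Z=P[...,2];q=m_xy(P)
k=blob((d>0)&(np.hypot(q[...,0],q[...,1])<.13)&(Z>.105)&(Z<.135)); print(q[k].min(0),q[k].max(0),np.median(Z[k]))
c,s,a=rect(P[k][:,:2]);print(m_(c/1000),s,a+6.9,k.sum())
cv2.imwrite('pics/s10.png',cv2.resize(p[60:260,180:400,::-1],None,fx=2,fy=2))"
```

```text
t: 26.6
tcp_pos: [0.6583, -0.0958, 0.1275]
ee_rot: [-0.186, -3.131, -0.002]
force: [0.3, -0.2, -1.3]
opening: 0.0225
finger_force: 62.8
t: 26.8
tcp_pos: [0.6576, -0.0975, 0.128]
ee_rot: [-0.185, -3.131, -0.0]
force: [-0.2, -1.0, -2.1]
opening: 0.0223
finger_force: 62.7
t 26.8 tcp [ 0.6576 -0.0975  0.128 ] psi 83.2 mat [-0.0012  0.0016] open 0.0223 F [-0.2 -1.  -2.1] q6 -1.68
  shift [-0.0011 -0.0006  0.07  ] twist 0.002
[-0.07093696 -0.06905521] [0.07115979 0.07357206] 0.12339940258291607
[3.35261571e-05 2.22010720e-03] [142.5 142. ] -0.1999999999999993 1885
```

View pics/s10.png

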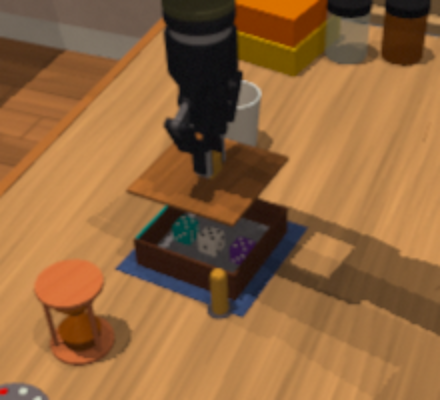

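The lid (crop ~(208,182)) hangs level and aligned over the case. I lower it.

```bash
python3 -m inch '[[10,[-0.001,-0.001,0.025],0],[10,[-0.001,-0.001,0.045],0],[10,[-0.001,-0.001,0.057],0],[10,[-0.001,-0.001,0.064],0],[10,[-0.001,-0.001,0.069],0],[10,[-0.001,-0.001,0.072],0],[10,[-0.001,-0.001,0.072],0]]'
python3 -c "
from h import *
go((*w(-.0005,.001),.055,83.1))"
```

```text
t: 27.55
tcp_pos: [0.6599, -0.0997, 0.0592]
ee_rot: [0.188, 3.135, -0.0]
force: [0.4, -0.7, -1.2]
opening: 0.0225
finger_force: 62.8
t 27.55 tcp [ 0.6599 -0.0997  0.0592] psi 83.1 mat [ 0.0014 -0.0002] open 0.0225 F [ 0.4 -0.7 -1.2] q6 -1.68
  shift [0.0019 0.0012 0.0042] twist 0.001
```

```bash
python3 -m inch '[[10,[0.001,0.001,0.003],0],[10,[0.001,0.001,0.005],0],[10,[0.001,0.001,0.005],0],[40,[0.001,0.001,0.005],0],[40,[0.001,0.001,0.005],0],[40,[0.001,0.001,0.005],0]]'
python3 -m inch '[[45,[0,0,0],0],[45,[0,0,-0.03],0],[45,[0,0,-0.08],0],[45,[0,0,-0.13],0],[45,[0.05,0,-0.13],0],[45,[0.1,0,-0.13],0],[45,[0.15,0,-0.13],0],[45,[0.2,0,-0.13],0]]'
python3 -m inch '[[45,[0.05,-0.05,0],0],[45,[0.05,-0.1,0],0],[45,[0.05,-0.15,0],0],[45,[0.05,-0.2,0],0],[45,[0.05,-0.2,0],0]]'
python3 - <<'E'
from h import *
for n in('top','side'):
    p,d=camera(n);P=pts(n,d);Z=P[...,2];q=m_xy(P); near=(d>0)&(np.hypot(q[...,0],q[...,1])<.12)
    k=blob(near&(Z>.044)&(Z<.054)); c,s,a=rect(P[k][:,:2]);A3=np.c_[P[k][:,:2],np.ones(k.sum())];f=np.linalg.lstsq(A3,P[k][:,2],rcond=None)[0]
    print(n,m_(c/1000),s,a+6.9,"z",np.median(Z[k]),"slope",f[:2])
p,d=camera('top');cv2.imwrite('pics/t11.png',cv2.resize(p[90:290,230:430,::-1],None,fx=2,fy=2)); s,_=camera('side');cv2.imwrite('pics/f.png',np.hstack([cv2.imread('pics/t11.png'),cv2.resize(s[110:310,180:380,::-1],(400,400))]))
go()
E
```

```text
t: 28.15
tcp_pos: [0.6591, -0.0985, 0.0542]
ee_rot: [0.188, 3.135, -0.0]
force: [0.3, -0.2, -0.0]
opening: 0.0341
finger_force: 0.0
t: 28.95
tcp_pos: [0.4585, -0.0743, 0.1838]
ee_rot: [0.188, 3.136, -0.0]
force: [0.5, 0.9, 1.2]
opening: 0.0384
finger_force: 0.0
t: 29.45
tcp_pos: [0.3858, -0.2706, 0.1846]
ee_rot: [0.195, 3.135, -0.003]
force: [-0.0, 0.3, -0.3]
opening: 0.0386
finger_force: 0.0
top [-0.00013215  0.00109203] [139.9 141.3] 0.3000000000000007 z 0.04651355070154957 slope [-0.00128292 -0.00108504]
side [0.00114642 0.00134749] [143.4 142.1] 0.0 z 0.04963027571356581 slope [ 0.0030443  -0.00298399]
t 29.65 tcp [ 0.3867 -0.2665  0.1836] psi 83.1 mat [-0.2498 -0.1987] open 0.0384 F [0.4 0.3 0.7] q6 -2.17
```

View pics/f.png

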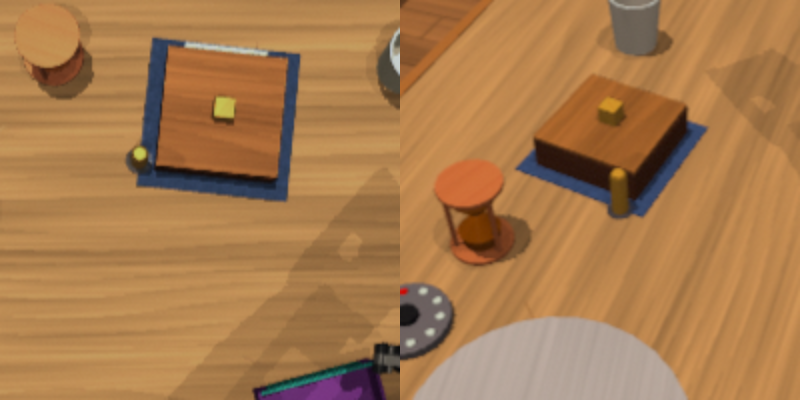

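The lid is seated flat on the case, which is centred on the mat. The turntable is empty and the bystanders are untouched.

```bash
python3 -c "
from rig import *
print(sign_off())"
```

```text
the job is handed in; nothing more can be done
None
```

The job is handed in at about 30 s: the case was swung round the post onto the mat centre with its window to the aisle, the three dice present (teal, ivory, violet) are inside, the lid is seated flat, and the bystanders were left alone; the judge returned no verdict.

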